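# Hold the temperature probe centred in the lid guide of the insulated test box

### The arm

A 6-joint arm with a two-finger parallel gripper is mounted at the origin on the work surface. World frame = base frame: x ahead of the robot, y to its left, z up, the work surface at z = 0. Lengths are in mm, angles in degrees, forces in N, time in s.
With the tool pointing down it reaches from about 350 to 850 mm from the base axis. Payload 8.1 kg.
Tool frame: the origin (TCP) lies at the very end of the fingers, on their centre line; the grasp point (between the pads) lies grip_depth behind it (grip_depth is the distance from the TCP to the grasp point, in mm); z points along the fingers, y is the direction in which the jaws open and shut (so a half turn about z gives the same grasp; the last joint's range is limited). The gripper opens to 85 mm and grips with 20 to 120 N. Pads are 22 mm wide; open, the fingers measure 114 mm over their backs; the gripper's body (76 mm by 85 mm) begins 54 mm behind the grasp point. The pads swing forward as they close: fully open they stand 13 mm farther back than shut.
Start: joints at [-69.866, 7.471, 85.268, -0, 87.261, -4.893], TCP at [253.845, -543.662, 231.292] pointing down, gripper open.
Joint ranges: [-169.43, 169.43], [-51.17, 129.36], [1.28, 143.12], [-76.62, 256.62], [0, 156.53], [-152.29, 152.29]. Speed limits (degrees/s): [136.94, 136.94, 159.86, 180, 180, 180].

### API

Orientations are given as [roll, pitch, yaw] about the fixed x, y, z axes, in that order (R = Rz(yaw) Ry(pitch) Rx(roll)).
In Python, from bench import * gives the robot as it stands.
- The arm moves only by the tool step_arm, never from a script. Its argument "plan" is a list of rows, each an object of numbers: "grip": the finger opening in cm, from 0 to 8.54; "tx", "ty", "tz": the shift along the tool's x, y, z in cm; "ax", "ay", "az": the turn, a rotation vector about the tool's x, y, z in degrees. In form: [{"grip": .., "tx": .., "ty": .., "tz": .., "ax": .., "ay": .., "az": ..}, ...]. A call has 1 to 8 rows; each row shifts and turns the commanded pose from where the row before left it, along the tool's axes as they then stand; what a row does not reach is not made up. A row lasts 1/12 s, in which the tool goes at most 41.7 mm and 7.16 degrees, less where a joint would pass 70% of its speed; a pose out of reach is approached as far as the arm can. A call with a gripper value outside its range is refused whole. The fingers move at their own pace and stop on an object; "newtons" is the grip in N (left out, the last holds). Time passes only in rows, so rows that do not move let the fingers close. It gives the time, the measured TCP pose, the force and the opening at its end, in the units of the state.
- sense(): the state, without advancing time (a new reading comes with each control period).
- snapshot(name): name is "scene" or "top" or "wrist"; returns the picture (400x640x3 uint8, red, green, blue); there is no depth.
- camera_model(name): a dict with "intrinsics" (3x3 intrinsics, pixels), "pose" (4x4, takes a point from camera to world coordinates); the wrist camera has in their place "T_tool_cam" (4x4, takes a point from camera to tool coordinates, whose origin is the TCP and whose axes are the flange's). Camera axes: x right, y down, z forward; pixel columns grow to the right and rows downward; lengths in mm; the calibration is good to about 2 mm. The wrist camera is an equidistant fisheye: a pixel r from the principal point sees the ray r / f radians off the axis. A picture is of the moment at which its call begins: read the wrist's pose just before it. camera_model takes no time and is no camera call.
- hand_in(): hands the job in, once; it reports no verdict.
The state is a dict: "time": time; "joint_pos": joint angles; "qd": joint speeds; "joint_efforts": joint torques, N m; "tool_pos": TCP position; "tcp_rot": TCP orientation; "ft_force": force on the tool from outside, world axes, zero at the start; "wrist_torque": the same for the moment, N m; "finger_gap": finger opening in mm.
Only numpy, scipy, OpenCV 4.12 (cv2) and the standard library are available. Lean on these libraries where they do the work, as an engineer would, in place of code of your own. Each camera call takes 0.05 s, during which the arm holds its last target.

### The job

Gently lower the open hinged lid of the insulated test box until it is fully shut. Then take the round-handled temperature probe out of the rack by its handle and lower its thin stem upright through the guide hole in the lid, without the probe ever touching the hole's sides or any other part of the box, until the black mark on the stem is level with the top of the guide collar. Finish while still holding the probe there, still, upright and centred in the hole, and leave everything else on the table where it is.

Things in the scene. Friction and masses are not known exactly. Their poses are not given: they have to be found in the camera images.
- test_box: Insulated test box, fixed, left or right of the middle of the table (rack on the other side): grey panels, aluminium corners, cork lining, open on top, 180 x 180 mm, 90 mm high without its lid, walls about 18 mm, inner floor 18 mm up. Origin at the centre of its underside; the lid's hinge runs along its +x rim, far from the robot.
- lid (a joint): The box's lid: white panel 180 x 180 x 14 mm, 0.3 kg, a 50 mm wide tab 13 mm out at its front edge. Radians: 0 is shut (underside on the rim, 90 mm up, top face 104 mm up), growing as the front edge swings up and away from the robot; starts at 0.7 to 1.2. Stiff friction hinge: it stays at any angle; a push of 1 to 4 N on its outer face near the front edge moves it down.
- lid_hinge (a point): Point on the hinge axis (which runs along the box's y axis), midway along the +x rim of the box, 90 mm above the table, level with the lid's underside when shut.
- lid_front (a point): Middle of the lid's front edge on its outer (top) face, 180 mm from the hinge axis along the lid and 14 mm above its underside. Its z axis is the lid's outward normal.
- lid_guide (a point): Centre of the guide's top, in the middle of the lid: a black collar of 32 mm outer diameter, 12 mm proud of the lid's top face, with a straight 18 mm hole through collar and lid (26 mm long). Its z axis runs outward along the hole. With the lid shut it is 116 mm above the table, 90 mm from the hinge axis.
- rack: White plastic probe rack, fixed, 80 x 200 mm, top plate 125 mm above the table, with three holes of 14 mm diameter in a row along its own y axis at -60, 0 and +60 mm. Origin at the centre of its underside. The two probes hang in the two end holes, either way round; the middle hole is empty.
- probe: Cordless temperature probe, 70 g, upright in the rack: steel stem 6 mm thick and 110 mm long below a ROUND grey handle 26 mm in diameter and 60 mm high. Origin at the stem's lower tip, z up along the stem; handle from 110 to 170 mm. The handle's flat underside rests on the rack's top plate, so the tip starts 15 mm above the table.
- probe_mark (a point): The black immersion mark, a band 4 mm high round the stem; this point is its middle, on the stem's axis 60 mm above the tip and 50 mm below the handle.
- square_probe: Bystander: another probe in the rack with a SQUARE grey handle, 26 x 26 x 60 mm, on a black stem of 12 mm diameter and 80 mm length; origin at the stem's tip.
- battery_holder: Bystander: red battery holder with two cells, 75 x 50 x 21 mm, loose on the table between the box and the rack; origin under its centre.
- resistor_block: Bystander: blue component block 70 x 30 x 22 mm, loose, beyond the battery holder; origin under its centre.
- lamp_block: Bystander: green component block with a small bulb, 60 x 30 x 30 mm, loose, towards the right edge of the table; origin under its centre.
- propeller: Bystander: yellow ringed propeller, 70 mm across, 10 mm high, loose, towards the left edge of the table; origin under its centre.
- screwdriver: Bystander: black-handled screwdriver 170 mm long, loose, lying across the far side of the table; origin under its middle.
There are look-alikes about, which are no part of the job. Leave any orange look-alike of the probe alone.

How it is judged:
By the outcome, as a careful person would: the job done as asked, in the order asked, and still so for the second after the job is handed in, while the arm keeps its last pose, push and grip.
It also fails if it takes over 72 s, if anything falls off the work surface, if the arm or the gripper's body presses on something with over 40 N, if the wrist force passes 120 N, or if a joint passes its speed limit or range.

## Working session

There is one attempt and no reset: what is moved stays moved. The work goes in short steps, Python scripts to look and compute and a tool call to move; the robot and the scene stay as the last step left them, time stands still between calls to the robot, and variables do not carry over. Pictures are saved under pics/ and viewed, and the job is handed in when it is done.

Besides the shell and the picture viewer there is one more tool, called after ">>>" in YAML: its name, and indented under it one key for each argument. step_arm: Moves the arm, as the interface text tells. Its arguments: {"type":"object","properties":{"plan":{"type":"array","items":{"type":"object","properties":{"grip":{"type":"number"},"tx":{"type":"number"},"ty":{"type":"number"},"tz":{"type":"number"},"ax":{"type":"number"},"ay":{"type":"number"},"az":{"type":"number"}}}},"newtons":{"type":"number"}},"required":["plan"]}

```bash
ls; mkdir -p pics; cat > h.py <<'E'
from bench import *
import numpy as np, cv2
def save(n,im): cv2.imwrite(f'pics/{n}.png',cv2.cvtColor(im,cv2.COLOR_RGB2BGR))
E
python3 - <<'E'
from h import *
s=sense();print(s)
for n in("scene","top","wrist"):
    im=snapshot(n);save(n+"0",im);print(n,camera_model(n))
E
```

```text
pics
{'time': 0.0, 'joint_pos': array([-6.98676941e+01,  7.51515521e+00,  8.53317912e+01,  4.40527668e-05,
        8.72609101e+01, -4.89088563e+00]), 'qd': array([-0.04850348, -0.03533364, -0.05947705,  0.00359102,  0.00183886,
       -0.01567847]), 'joint_efforts': array([-5.81882687e-04, -5.69396853e+01, -5.00550091e+01, -3.13244709e-04,
        1.49967842e-02, -2.86931801e-06]), 'tool_pos': array([ 253.63710679, -543.13068108,  230.21986564]), 'tcp_rot': array([-1.79892540e+02, -9.23951297e-03,  2.50231807e+01]), 'ft_force': array([-0.10619145, -0.08134184, -0.95728435]), 'wrist_torque': array([ 0.0396442 ,  0.03253828, -0.02791159]), 'finger_gap': 85.20039783744184}
scene {'intrinsics': array([[395.38044307,   0.        , 319.91894794],
       [  0.        , 395.38044307, 202.08482068],
       [  0.        ,   0.        ,   1.        ]]), 'pose': array([[-2.75069625e-01,  7.07227890e-01, -6.51279827e-01,
         1.30454901e+03],
       [ 9.61383965e-01,  1.96128176e-01, -1.93066337e-01,
         2.12995262e+02],
       [-8.80757359e-03, -6.79236667e-01, -7.33866457e-01,
        
[... 460 characters left out ...]
    [ 1.56810708e-02, -1.34397162e-01, -9.90803465e-01,
         1.21337420e+03],
       [ 0.00000000e+00,  0.00000000e+00,  0.00000000e+00,
         1.00000000e+00]])}
wrist {'intrinsics': array([[309.70691629,   0.        , 322.23757609],
       [  0.        , 309.70691629, 201.21702613],
       [  0.        ,   0.        ,   1.        ]]), 'T_tool_cam': array([[ 3.97940613e-05, -9.47494076e-01, -3.19773318e-01,
         8.37528143e+01],
       [ 9.99998687e-01,  5.55829745e-04, -1.52248907e-03,
         2.13935314e-02],
       [ 1.62028890e-03, -3.19772837e-01,  9.47492853e-01,
        -1.43009059e+02],
       [ 0.00000000e+00,  0.00000000e+00,  0.00000000e+00,
         1.00000000e+00]])}
```

View pics/scene0.png

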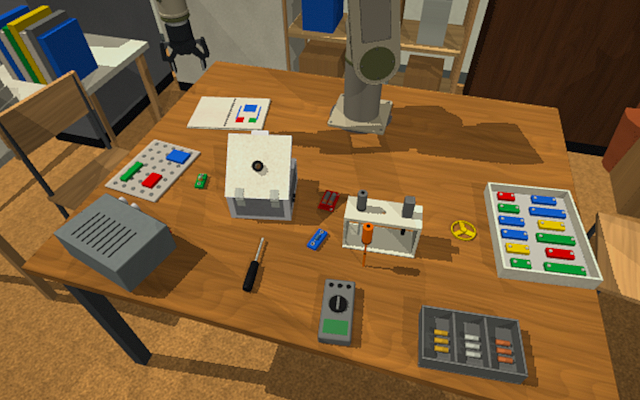

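View pics/top0.png

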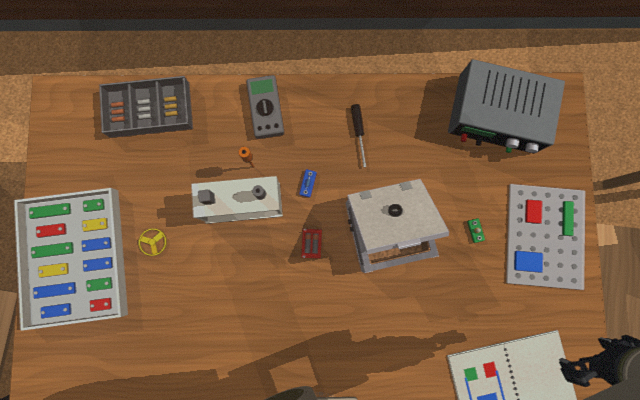

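```bash
python3 -c "
import bench;print([n for n in dir(bench) if n[0]!='_'],getattr(bench,'grip_depth',None))"
```

```text
['PlanningError', 'camera_model', 'grip_depth', 'hand_in', 'sense', 'snapshot'] 18.700000000000003
```

```bash
python3 - <<'E'
import cv2,numpy as np
t=cv2.imread('pics/top0.png');s=cv2.imread('pics/scene0.png')
cv2.imwrite('pics/c1.png',cv2.resize(t[140:240,180:300],None,fx=6,fy=6,interpolation=cv2.INTER_CUBIC))
cv2.imwrite('pics/c2.png',cv2.resize(t[170:280,335:460],None,fx=5,fy=5,interpolation=cv2.INTER_CUBIC))
cv2.imwrite('pics/c3.png',cv2.resize(s[120:270,210:440],None,fx=3.4,fy=3.4,interpolation=cv2.INTER_CUBIC))
E
```

```text
(no output)
```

View pics/c1.png

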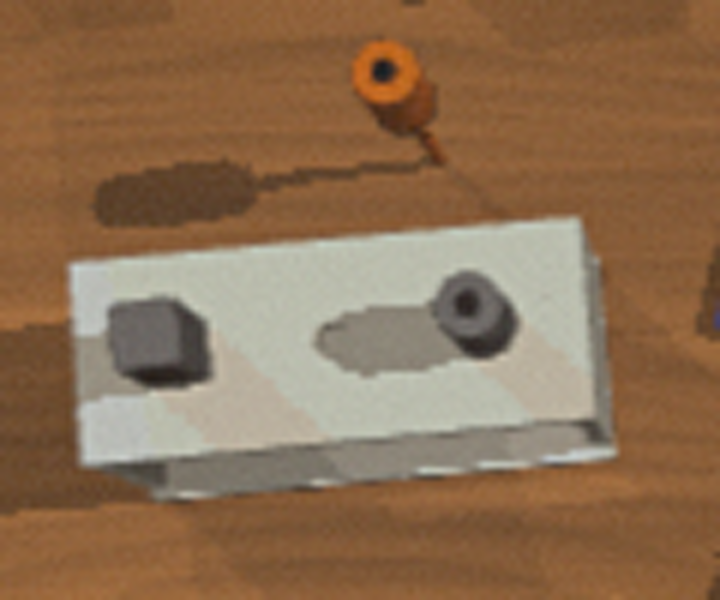

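View pics/c2.png

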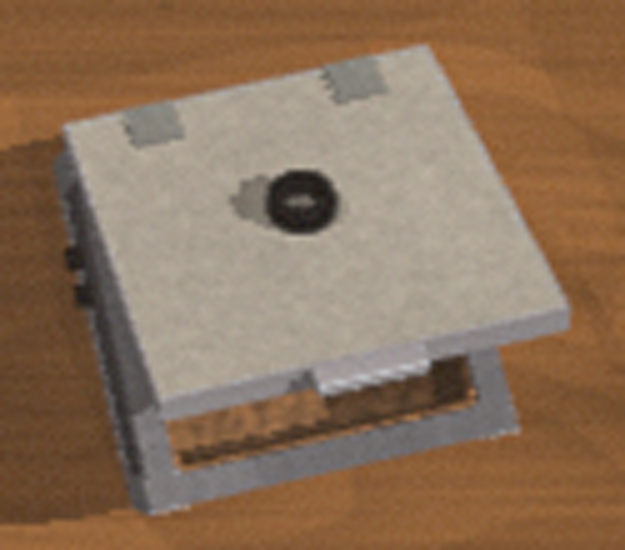

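View pics/c3.png

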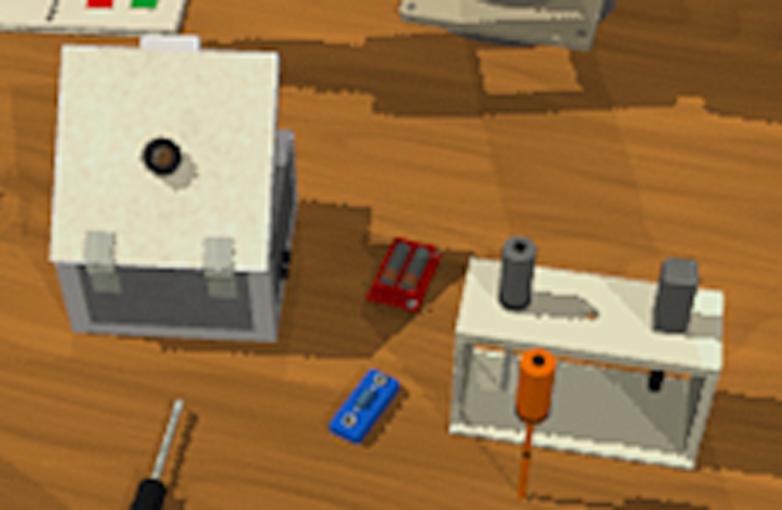

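View pics/wrist0.png

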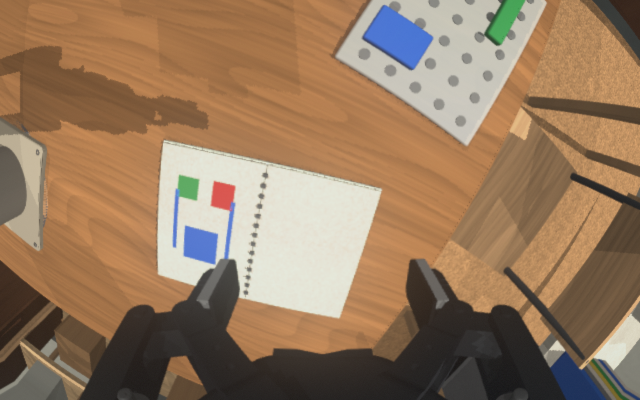

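```bash
cat >> h.py <<'E'
from scipy.spatial.transform import Rotation as Rn
def ray(n,u,v,st=None):
    m=camera_model(n);K=m['intrinsics']
    if n=='wrist':
        x=(u-K[0,2])/K[0,0];y=(v-K[1,2])/K[1,1];r=np.hypot(x,y)
        d=np.array([x/r*np.sin(r),y/r*np.sin(r),np.cos(r)]) if r>1e-9 else np.array([0,0,1.])
        T=np.eye(4);T[:3,:3]=Rn.from_euler('xyz',st['tcp_rot'],degrees=True).as_matrix();T[:3,3]=st['tool_pos'];P=T@m['T_tool_cam']
    else:
        d=np.array([(u-K[0,2])/K[0,0],(v-K[1,2])/K[1,1],1.]);P=m['pose']
    d=P[:3,:3]@d;return P[:3,3],d/np.linalg.norm(d)
def onz(n,u,v,z,st=None):
    o,d=ray(n,u,v,st);return o+d*(z-o[2])/d[2]
def tri(*rs):
    A=np.zeros((3,3));b=np.zeros(3)
    for o,d in rs: M=np.eye(3)-np.outer(d,d);A+=M;b+=M@o
    p=np.linalg.solve(A,b);return p,[round(float(np.linalg.norm((np.eye(3)-np.outer(d,d))@(p-o))),2) for o,d in rs]
E
python3 - <<'E'
from h import *
np.set_printoptions(precision=1,suppress=True)
T=lambda x,y:(335+x/5,170+y/5); S=lambda x,y:(210+x/3.4,120+y/3.4)
P=lambda n,a,b:print(n,*tri(ray('top',*T(*a)),ray('scene',*S(*b))))
P('collar',(301,200),(162,155))
P('hingeL',(65,125),(268,268))
P('hingeR',(428,45),(52,260))
P('frontL',(160,408),(277,53));P('frontR',(568,313),(63,46))
print(onz('top',*T(140,510),90),onz('top',*T(520,432),90))
C=lambda x,y:(180+x/6,140+y/6)
print('handle z185',onz('top',*C(468,302),185), tri(ray('top',*C(468,302)),ray('scene',*S(518,246))))
print('sq',onz('top',*C(145,335),155))
for c in((70,263),(580,217),(82,466),(597,420)):print('rack',onz('top',*C(*c),125))
print('orange',tri(ray('top',*C(384,71)),ray('scene',*S(538,360))))
E
```

```text
collar [ 556.5 -190.7  163.8] [0.78, 0.78]
hingeL [600.3 -88.5 101.4] [1.79, 1.79]
hingeR [ 637.8 -266.    99.3] [1.88, 1.88]
frontL [ 463.  -118.5  213.8] [0.41, 0.41]
frontR [ 501.4 -295.4  213.7] [0.32, 0.32]
[ 416.9 -122.9   90. ] [ 451.4 -306.4   90. ]
handle z185 [601.9 116.8 185. ] (array([601.8, 117.2, 185.1]), [0.43, 0.43])
sq [595.  242.7 155. ]
rack [628.  279.4 125. ]
rack [644.3  79.7 125. ]
rack [548.1 272.9 125. ]
rack [563.8  73.1 125. ]
orange (array([693.3, 151.6, 169.5]), [0.72, 0.72])
```

>>> step_arm:
  plan:
    - {"grip": 0, "az": 6.5}
    - {"grip": 0, "az": 6.5}
    - {"grip": 0, "tx": 2.6, "ty": -2.35, "tz": -0.1}
    - {"grip": 0, "tx": 2.6, "ty": -2.35, "tz": -0.1}
    - {"grip": 0, "tx": 2.6, "ty": -2.35, "tz": -0.1}
    - {"grip": 0, "tx": 2.6, "ty": -2.35, "tz": -0.1}
    - {"grip": 0, "tx": 2.6, "ty": -2.35, "tz": -0.1}
    - {"grip": 0, "tx": 2.6, "ty": -2.35, "tz": -0.1}
  newtons: 40

```text
invalid input
```

>>> step_arm:
  plan:
    - {"grip": 0, "tx": 2.6, "ty": -2.35, "tz": -0.1}
    - {"grip": 0, "tx": 2.6, "ty": -2.35, "tz": -0.1}
    - {"grip": 0, "tx": 2.6, "ty": -2.35, "tz": -0.1}
    - {"grip": 0, "tx": 2.6, "ty": -2.35, "tz": -0.1}
    - {"grip": 0, "tx": 2.6, "ty": -2.35}
    - {"grip": 0, "tx": 2.5, "ty": -2.3}
    - {"grip": 0}
    - {"grip": 0}

```text
invalid input
```

>>> step_arm:
  plan:
    - {"grip": 0, "tx": 0, "ty": 0, "tz": 0, "ax": 0, "ay": 0, "az": 6.5}
    - {"grip": 0, "tx": 0, "ty": 0, "tz": 0, "ax": 0, "ay": 0, "az": 6.5}
    - {"grip": 0, "tx": 2.6, "ty": -2.35, "tz": -0.1, "ax": 0, "ay": 0, "az": 0}
    - {"grip": 0, "tx": 2.6, "ty": -2.35, "tz": -0.1, "ax": 0, "ay": 0, "az": 0}
    - {"grip": 0, "tx": 2.6, "ty": -2.35, "tz": -0.1, "ax": 0, "ay": 0, "az": 0}
    - {"grip": 0, "tx": 2.6, "ty": -2.35, "tz": -0.1, "ax": 0, "ay": 0, "az": 0}
    - {"grip": 0, "tx": 2.6, "ty": -2.35, "tz": -0.1, "ax": 0, "ay": 0, "az": 0}
    - {"grip": 0, "tx": 2.6, "ty": -2.35, "tz": -0.1, "ax": 0, "ay": 0, "az": 0}
  newtons: 40

```text
time: 0.82
tool_pos: [377.6, -371.7, 237.1]
tcp_rot: [-180.0, 0.0, 12.0]
ft_force: [0.4, -0.8, -0.1]
finger_gap: 0.2
```

>>> step_arm:
  plan:
    - {"grip": 0, "tx": 2.6, "ty": -2.4, "tz": 0, "ax": 0, "ay": 0, "az": 0}
    - {"grip": 0, "tx": 2.6, "ty": -2.4, "tz": 0, "ax": 0, "ay": 0, "az": 0}
    - {"grip": 0, "tx": 2.6, "ty": -2.4, "tz": 0, "ax": 0, "ay": 0, "az": 0}
    - {"grip": 0, "tx": 2.6, "ty": -2.4, "tz": 0, "ax": 0, "ay": 0, "az": 0}
    - {"grip": 0, "tx": 2.5, "ty": -2.2, "tz": 0, "ax": 0, "ay": 0, "az": 0}
    - {"grip": 0, "tx": 2.5, "ty": -2.2, "tz": 0, "ax": 0, "ay": 0, "az": 0}
    - {"grip": 0, "tx": 0, "ty": 0, "tz": 1, "ax": 0, "ay": 0, "az": 0}
    - {"grip": 0, "tx": 0, "ty": 0, "tz": 0.5, "ax": 0, "ay": 0, "az": 0}

```text
time: 1.48
tool_pos: [499.0, -202.6, 221.2]
tcp_rot: [-180.0, 0.0, 12.2]
ft_force: [-0.6, -0.7, 0.3]
finger_gap: -0.3
```

```bash
python3 - <<'E'
from h import *
im=snapshot('wrist');save('w1',im);s=snapshot('scene');save('s1',cv2.resize(s[100:260,190:350],None,fx=4,fy=3.5))
print(sense()['tool_pos'],sense()['ft_force'])
E
```

```text
[ 497.32234166 -204.11419647  220.46338857] [-0.0071847  -0.34215586  0.00918935]
```

View pics/w1.png

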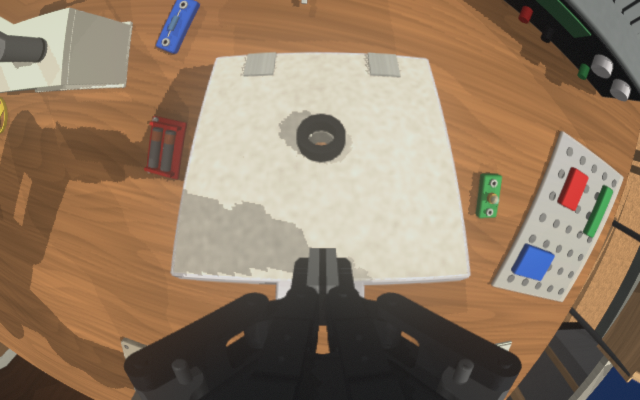

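View pics/s1.png

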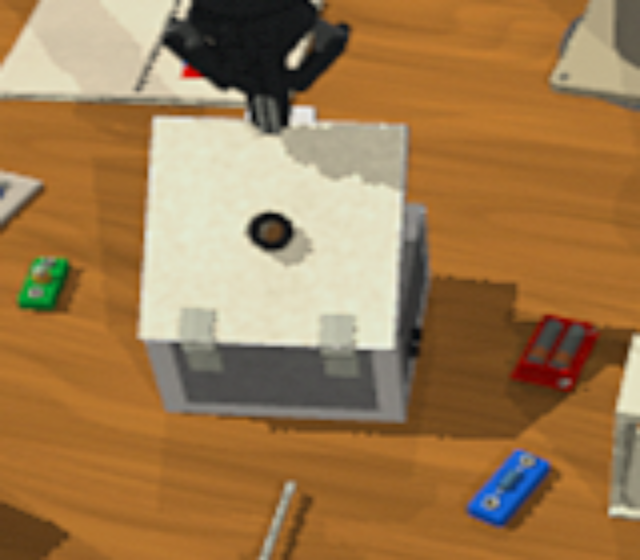

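>>> step_arm:
  plan:
    - {"grip": 0, "tx": 0, "ty": 0, "tz": 0.4, "ax": 0, "ay": 0, "az": 0}
    - {"grip": 0, "tx": 0, "ty": 0, "tz": 0.3, "ax": 0, "ay": 0, "az": 0}
    - {"grip": 0, "tx": 0, "ty": 0, "tz": 0.3, "ax": 0, "ay": 0, "az": 0}
    - {"grip": 0, "tx": 0, "ty": 0, "tz": 0.3, "ax": 0, "ay": 0, "az": 0}
    - {"grip": 0, "tx": 0, "ty": 0, "tz": 0.3, "ax": 0, "ay": 0, "az": 0}
    - {"grip": 0, "tx": -0.2, "ty": 0, "tz": 0.3, "ax": 0, "ay": 0, "az": 0}
    - {"grip": 0, "tx": -0.2, "ty": 0, "tz": 0.3, "ax": 0, "ay": 0, "az": 0}

```text
time: 2.17
tool_pos: [494.6, -205.4, 200.3]
tcp_rot: [180.0, -0.0, 12.0]
ft_force: [-0.0, -0.7, 3.2]
finger_gap: 0.1
```

>>> step_arm:
  plan:
    - {"grip": 0, "tx": -0.28, "ty": 0, "tz": 0.3, "ax": 0, "ay": 0, "az": 0}
    - {"grip": 0, "tx": -0.28, "ty": 0, "tz": 0.3, "ax": 0, "ay": 0, "az": 0}
    - {"grip": 0, "tx": -0.27, "ty": 0, "tz": 0.3, "ax": 0, "ay": 0, "az": 0}
    - {"grip": 0, "tx": -0.26, "ty": 0, "tz": 0.3, "ax": 0, "ay": 0, "az": 0}
    - {"grip": 0, "tx": -0.25, "ty": 0, "tz": 0.3, "ax": 0, "ay": 0, "az": 0}
    - {"grip": 0, "tx": -0.24, "ty": 0, "tz": 0.3, "ax": 0, "ay": 0, "az": 0}
    - {"grip": 0, "tx": -0.23, "ty": 0, "tz": 0.3, "ax": 0, "ay": 0, "az": 0}
    - {"grip": 0, "tx": -0.2, "ty": 0, "tz": 0.3, "ax": 0, "ay": 0, "az": 0}

```text
time: 2.83
tool_pos: [474.6, -209.2, 175.9]
tcp_rot: [-180.0, 0.0, 12.0]
ft_force: [1.9, 0.1, 1.3]
finger_gap: 0.1
```

>>> step_arm:
  plan:
    - {"grip": 0, "tx": -0.2, "ty": 0, "tz": 0.3, "ax": 0, "ay": 0, "az": 0}
    - {"grip": 0, "tx": -0.18, "ty": 0, "tz": 0.3, "ax": 0, "ay": 0, "az": 0}
    - {"grip": 0, "tx": -0.17, "ty": 0, "tz": 0.3, "ax": 0, "ay": 0, "az": 0}
    - {"grip": 0, "tx": -0.16, "ty": 0, "tz": 0.3, "ax": 0, "ay": 0, "az": 0}
    - {"grip": 0, "tx": -0.15, "ty": 0, "tz": 0.3, "ax": 0, "ay": 0, "az": 0}
    - {"grip": 0, "tx": -0.14, "ty": 0, "tz": 0.3, "ax": 0, "ay": 0, "az": 0}
    - {"grip": 0, "tx": -0.13, "ty": 0, "tz": 0.3, "ax": 0, "ay": 0, "az": 0}
    - {"grip": 0, "tx": -0.12, "ty": 0, "tz": 0.3, "ax": 0, "ay": 0, "az": 0}

```text
time: 3.5
tool_pos: [462.5, -211.9, 152.0]
tcp_rot: [-180.0, 0.0, 12.0]
ft_force: [1.6, 1.0, 1.8]
finger_gap: -0.1
```

>>> step_arm:
  plan:
    - {"grip": 0, "tx": -0.12, "ty": 0, "tz": 0.3, "ax": 0, "ay": 0, "az": 0}
    - {"grip": 0, "tx": -0.11, "ty": 0, "tz": 0.3, "ax": 0, "ay": 0, "az": 0}
    - {"grip": 0, "tx": -0.1, "ty": 0, "tz": 0.3, "ax": 0, "ay": 0, "az": 0}
    - {"grip": 0, "tx": -0.1, "ty": 0, "tz": 0.3, "ax": 0, "ay": 0, "az": 0}
    - {"grip": 0, "tx": -0.09, "ty": 0, "tz": 0.3, "ax": 0, "ay": 0, "az": 0}
    - {"grip": 0, "tx": -0.08, "ty": 0, "tz": 0.3, "ax": 0, "ay": 0, "az": 0}
    - {"grip": 0, "tx": -0.07, "ty": 0, "tz": 0.3, "ax": 0, "ay": 0, "az": 0}
    - {"grip": 0, "tx": -0.06, "ty": 0, "tz": 0.3, "ax": 0, "ay": 0, "az": 0}

```text
time: 4.17
tool_pos: [455.3, -213.4, 127.9]
tcp_rot: [-180.0, 0.0, 12.0]
ft_force: [0.5, 0.6, 1.0]
finger_gap: -0.5
```

>>> step_arm:
  plan:
    - {"grip": 0, "tx": -0.05, "ty": 0, "tz": 0.3, "ax": 0, "ay": 0, "az": 0}
    - {"grip": 0, "tx": -0.05, "ty": 0, "tz": 0.3, "ax": 0, "ay": 0, "az": 0}
    - {"grip": 0, "tx": -0.04, "ty": 0, "tz": 0.25, "ax": 0, "ay": 0, "az": 0}
    - {"grip": 0, "tx": -0.03, "ty": 0, "tz": 0.25, "ax": 0, "ay": 0, "az": 0}
    - {"grip": 0, "tx": -0.03, "ty": 0, "tz": 0.2, "ax": 0, "ay": 0, "az": 0}
    - {"grip": 0, "tx": -0.02, "ty": 0, "tz": 0.2, "ax": 0, "ay": 0, "az": 0}
    - {"grip": 0, "tx": 0, "ty": 0, "tz": 0.2, "ax": 0, "ay": 0, "az": 0}
    - {"grip": 0, "tx": 0, "ty": 0, "tz": 0.15, "ax": 0, "ay": 0, "az": 0}

```text
time: 4.83
tool_pos: [453.3, -213.8, 109.5]
tcp_rot: [-180.0, 0.0, 12.0]
ft_force: [-1.7, -0.6, 1.0]
finger_gap: -0.1
```

>>> step_arm:
  plan:
    - {"grip": 0, "tx": 0, "ty": 0, "tz": 0.12, "ax": 0, "ay": 0, "az": 0}
    - {"grip": 0, "tx": 0, "ty": 0, "tz": 0.1, "ax": 0, "ay": 0, "az": 0}
    - {"grip": 0, "tx": 0, "ty": 0, "tz": 0.1, "ax": 0, "ay": 0, "az": 0}
    - {"grip": 0, "tx": 0, "ty": 0, "tz": 0.1, "ax": 0, "ay": 0, "az": 0}
    - {"grip": 0, "tx": 0, "ty": 0, "tz": 0.1, "ax": 0, "ay": 0, "az": 0}

```text
time: 5.25
tool_pos: [453.4, -213.8, 104.5]
tcp_rot: [180.0, -0.0, 12.0]
ft_force: [-1.0, 0.2, 2.0]
finger_gap: -0.1
```

>>> step_arm:
  plan:
    - {"grip": 0, "tx": 0, "ty": 0, "tz": 0.05, "ax": 0, "ay": 0, "az": 0}
    - {"grip": 0, "tx": 0, "ty": 0, "tz": 0.05, "ax": 0, "ay": 0, "az": 0}

```text
time: 5.42
tool_pos: [453.4, -213.9, 104.0]
tcp_rot: [180.0, 0.0, 12.0]
ft_force: [-4.1, 1.6, 9.6]
finger_gap: 0.2
```

>>> step_arm:
  plan:
    - {"grip": 0, "tx": 0, "ty": 0, "tz": -1, "ax": 0, "ay": 0, "az": 0}
    - {"grip": 4, "tx": -1, "ty": 0, "tz": -2.5, "ax": 0, "ay": 0, "az": 0}
    - {"grip": 8, "tx": -2, "ty": 0, "tz": -3, "ax": 0, "ay": 0, "az": 0}
    - {"grip": 8, "tx": -2, "ty": 0, "tz": -3, "ax": 0, "ay": 0, "az": 0}
    - {"grip": 8, "tx": 0, "ty": 0, "tz": -3, "ax": 0, "ay": 0, "az": 0}
    - {"grip": 8, "tx": 0, "ty": 0, "tz": 0, "ax": 0, "ay": 0, "az": 0}
    - {"grip": 8, "tx": 0, "ty": 0, "tz": 0, "ax": 0, "ay": 0, "az": 0}

```text
time: 6.0
tool_pos: [405.8, -225.2, 231.7]
tcp_rot: [179.8, -0.2, 12.0]
ft_force: [0.4, 0.2, -0.6]
finger_gap: 72.0
```

```bash
python3 - <<'E'
from h import *
import pickle
st=sense();w=snapshot('wrist');t=snapshot('top');s=snapshot('scene')
save('w2',w);save('t2',t);save('s2',s);pickle.dump(st,open('st2.pkl','wb'));print(st['tool_pos'],st['tcp_rot'],st['ft_force'])
a=cv2.resize(t[165:285,335:460],(400,384),interpolation=cv2.INTER_CUBIC);b=cv2.resize(s[120:245,210:320],(338,384),interpolation=cv2.INTER_CUBIC)
save('c4',np.hstack([a,b]))
E
```

```text
[ 405.83772418 -225.22449104  231.7116436 ] [179.75908721  -0.24799704  12.00592911] [ 0.39101217  0.16246283 -0.58957497]
```

View pics/w2.png

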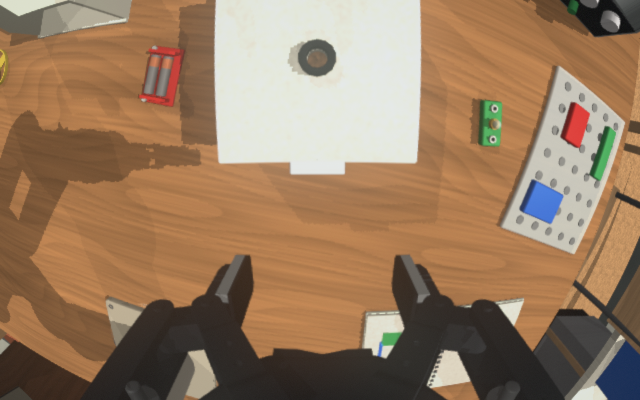

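View pics/c4.png

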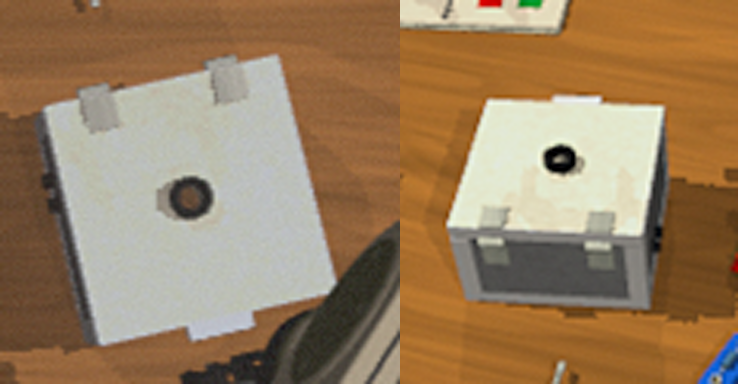

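```bash
cat > col.py <<'E'
from h import *
import pickle
st=pickle.load(open('st2.pkl','rb'))
np.set_printoptions(precision=1,suppress=True)
def bl(n,f,x0,y0,x1,y1,thr=75):
    im=cv2.cvtColor(cv2.imread(f'pics/{f}.png'),cv2.COLOR_BGR2GRAY)[y0:y1,x0:x1]
    m=(im<thr).astype(np.uint8)
    cs,_=cv2.findContours(m,cv2.RETR_EXTERNAL,cv2.CHAIN_APPROX_NONE);c=max(cs,key=cv2.contourArea)
    e=cv2.fitEllipse(c);u,v=e[0][0]+x0,e[0][1]+y0
    x,y,w,h=cv2.boundingRect(c)
    print(n,(round(u,2),round(v,2)),e[1],'bbox',(x+x0,y+y0,w,h),onz(n,u,v,116,st),onz(n,u,v,110,st));return u,v
a=bl('wrist','w2',285,30,350,90)
b=bl('top','t2',380,210,410,245)
c=bl('scene','s2',240,155,275,185)
print(tri(ray('wrist',*a,st),ray('top',*b),ray('scene',*c)))
# collar top/lid
t=cv2.imread('pics/t2.png')
for p in((45,105),(275,57),(98,345),(335,285)):print(onz('top',335+p[0]*125/400,165+p[1]*120/384,104))
E
python3 col.py
```

```text
Traceback (most recent call last):
  File "col.py", line 12, in <module>
    a=bl('wrist','w2',285,30,350,90)
  File "col.py", line 8, in bl
    cs,_=cv2.findContours(m,cv2.RETR_EXTERNAL,cv2.CHAIN_APPROX_NONE);c=max(cs,key=cv2.contourArea)
                                                                       ~~~^^^^^^^^^^^^^^^^^^^^^^^^
ValueError: max() iterable argument is empty
```

```bash
python3 - <<'E'
import cv2
g=cv2.cvtColor(cv2.imread('pics/w2.png'),cv2.COLOR_BGR2GRAY)
print(g[58,290:345:3]); g=cv2.cvtColor(cv2.imread('pics/t2.png'),cv2.COLOR_BGR2GRAY);print(g[226,380:410])
E
sed -i 's/thr=75/thr=105/' col.py; python3 col.py
```

```text
[184 185 183  89  89  91 121 116 108 114 112 112 111  87  88 119 226 230
 231]
[188 190 192 180 139 141 139 120  46  43  54  66  76  81  80  79  83  71
  64  36  54 118 194 194 190 190 193 189 190 192]
wrist (316.5, 57.32) (34.70954895019531, 35.661067962646484) bbox (299, 40, 36, 36) [ 522.6 -195.4  116. ] [ 523.5 -195.1  110. ]
top (394.0, 226.39) (12.441038131713867, 12.655435562133789) bbox (388, 220, 13, 14) [ 522.9 -196.   116. ] [ 523.3 -197.1  110. ]
scene (261.67, 171.47) (8.54517936706543, 9.680849075317383) bbox (257, 167, 10, 10) [ 529.4 -194.6  116. ] [ 523.5 -197.6  110. ]
(array([ 523.6, -196.5,  110.7]), [1.35, 0.58, 1.0])
[593.6 -92.4 104. ]
[ 628.3 -267.1  104. ]
[ 415.3 -127.5  104. ]
[ 456.9 -304.5  104. ]
```

>>> step_arm:
  plan:
    - {"grip": 8, "tx": 2.2, "ty": -2.45, "tz": -0.2, "ax": 0, "ay": 0, "az": 0}
    - {"grip": 8, "tx": 2.2, "ty": -2.45, "tz": -0.2, "ax": 0, "ay": 0, "az": 0}
    - {"grip": 8, "tx": 2.2, "ty": -2.45, "tz": -0.2, "ax": 0, "ay": 0, "az": 0}
    - {"grip": 8, "tx": 2.2, "ty": -2.45, "tz": -0.2, "ax": 0, "ay": 0, "az": 0}
    - {"grip": 8, "tx": 2.2, "ty": -2.45, "tz": -0.2, "ax": 0, "ay": 0, "az": 0}
    - {"grip": 8, "tx": 2.2, "ty": -2.45, "tz": -0.2, "ax": 0, "ay": 0, "az": 0}
    - {"grip": 8, "tx": 2.2, "ty": -2.45, "tz": -0.2, "ax": 0, "ay": 0, "az": 0}
    - {"grip": 8, "tx": 2.2, "ty": -2.45, "tz": -0.2, "ax": 0, "ay": 0, "az": 0}

```text
time: 6.82
tool_pos: [535.7, 6.1, 242.7]
tcp_rot: [-179.9, 0.2, 12.1]
ft_force: [0.2, -0.3, -0.4]
finger_gap: 80.0
```

>>> step_arm:
  plan:
    - {"grip": 8, "tx": 2.2, "ty": -2.45, "tz": 0, "ax": 0, "ay": 0, "az": 0}
    - {"grip": 8, "tx": 2.2, "ty": -2.45, "tz": 0, "ax": 0, "ay": 0, "az": 0}
    - {"grip": 8, "tx": 2.2, "ty": -2.45, "tz": 0, "ax": 0, "ay": 0, "az": 0}
    - {"grip": 8, "tx": 1.0, "ty": -2.45, "tz": 0, "ax": 0, "ay": 0, "az": 0}
    - {"grip": 8, "tx": 0, "ty": 0, "tz": 0, "ax": 0, "ay": 0, "az": 0}
    - {"grip": 8, "tx": 0, "ty": 0, "tz": 0, "ax": 0, "ay": 0, "az": 0}

```text
time: 7.32
tool_pos: [588.9, 117.3, 242.2]
tcp_rot: [-180.0, 0.2, 12.2]
ft_force: [-0.8, -0.7, -0.2]
finger_gap: 79.8
```

```bash
python3 - <<'E'
from h import *
import pickle
st=sense();w=snapshot('wrist')
save('w3',w);pickle.dump(st,open('st3.pkl','wb'));print(st['tool_pos'],st['tcp_rot'])
E
```

```text
[588.88780627 117.33858438 242.21822456] [-179.97560113    0.215446     12.19883473]
```

View pics/w3.png

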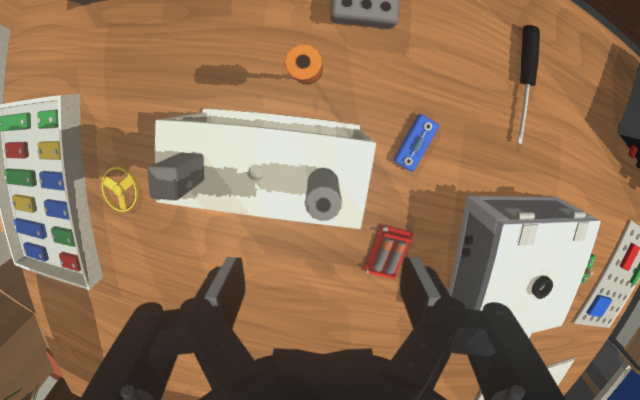

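```bash
python3 - <<'E'
from h import *
import pickle
st=pickle.load(open('st3.pkl','rb'))
p=onz('wrist',323,205,185,st);print(p)
R=Rn.from_euler('xyz',st['tcp_rot'],degrees=True).as_matrix()
print(R.T@(p-st['tool_pos']), tri(ray('wrist',323,205,st),ray('top',258,190.3)))
print(onz('wrist',542,287,116,st))
E
```

```text
[601.69862225 120.2150182  185.        ]
[13.34441587 -0.08015142 57.16848992] (array([601.69467917, 118.56520523, 183.24567894]), [1.63, 1.63])
[ 526.51318441 -187.81442841  116.        ]
```

>>> step_arm:
  plan:
    - {"grip": 8, "tx": 1.25, "ty": 0.1, "tz": 0.5, "ax": 0, "ay": 0, "az": 0}
    - {"grip": 8, "tx": 0, "ty": 0, "tz": 1.5, "ax": 0, "ay": 0, "az": 0}
    - {"grip": 8, "tx": 0, "ty": 0, "tz": 2, "ax": 0, "ay": 0, "az": 0}
    - {"grip": 8, "tx": 0, "ty": 0, "tz": 2, "ax": 0, "ay": 0, "az": 0}
    - {"grip": 8, "tx": 0, "ty": 0, "tz": 2, "ax": 0, "ay": 0, "az": 0}
    - {"grip": 8, "tx": 0, "ty": 0, "tz": 1.5, "ax": 0, "ay": 0, "az": 0}
    - {"grip": 8, "tx": 0, "ty": 0, "tz": 0.6, "ax": 0, "ay": 0, "az": 0}
    - {"grip": 8, "tx": 0, "ty": 0, "tz": 0, "ax": 0, "ay": 0, "az": 0}

```text
time: 8.03
tool_pos: [600.4, 116.1, 141.1]
tcp_rot: [-180.0, 0.3, 12.0]
ft_force: [-0.1, -1.8, 0.1]
finger_gap: 80.3
```

```bash
python3 - <<'E'
from h import *
import pickle
st=sense();w=snapshot('wrist')
save('w4',w);print(st['tool_pos'],st['tcp_rot'],st['ft_force'])
E
```

```text
[600.39522362 116.08556942 141.06926195] [-179.98791362    0.2558619    11.95289439] [-0.09287396 -1.80359668  0.08301974]
```

View pics/w4.png

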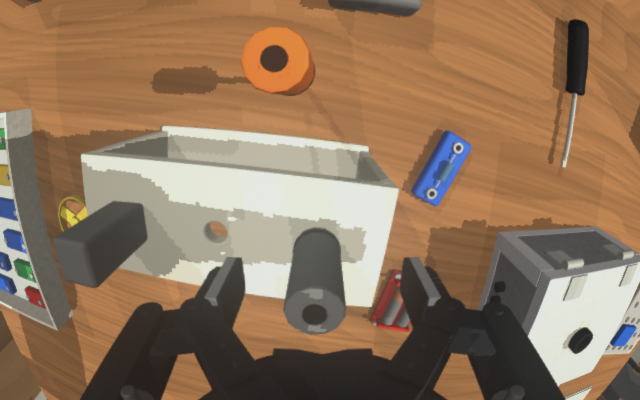

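>>> step_arm:
  plan:
    - {"grip": 7, "tx": 0.1, "ty": -0.2, "tz": 0, "ax": 0, "ay": 0, "az": 0}
    - {"grip": 5, "tx": 0, "ty": 0, "tz": 0, "ax": 0, "ay": 0, "az": 0}
    - {"grip": 3.5, "tx": 0, "ty": 0, "tz": 0, "ax": 0, "ay": 0, "az": 0}
    - {"grip": 3, "tx": 0, "ty": 0, "tz": 0, "ax": 0, "ay": 0, "az": 0}
    - {"grip": 2, "tx": 0, "ty": 0, "tz": 0, "ax": 0, "ay": 0, "az": 0}
    - {"grip": 1.5, "tx": 0, "ty": 0, "tz": 0, "ax": 0, "ay": 0, "az": 0}
    - {"grip": 1.5, "tx": 0, "ty": 0, "tz": 0, "ax": 0, "ay": 0, "az": 0}
  newtons: 40

```text
time: 8.67
tool_pos: [603.2, 119.8, 144.5]
tcp_rot: [180.0, -0.1, 12.0]
ft_force: [-0.8, 0.2, 4.9]
finger_gap: 25.1
```

>>> step_arm:
  plan:
    - {"grip": 1.5, "tx": 0, "ty": 0, "tz": 0, "ax": 0, "ay": 0, "az": 0}
    - {"grip": 1.5, "tx": 0, "ty": 0, "tz": 0, "ax": 0, "ay": 0, "az": 0}

```text
time: 8.83
tool_pos: [603.2, 119.7, 144.5]
tcp_rot: [180.0, -0.1, 12.0]
ft_force: [-1.4, -0.1, 6.5]
finger_gap: 25.4
```

```bash
python3 - <<'E'
from h import *
st=sense();w=snapshot('wrist')
save('w5',w);print(st['tool_pos'],st['tcp_rot'],st['ft_force'],st['wrist_torque'],st['joint_pos'])
E
```

```text
[603.18941214 119.72893592 144.51948593] [ 1.79996674e+02 -7.79374463e-02  1.20332478e+01] [-1.41906697 -0.05658143  6.45355243] [ 0.00965521  0.13882021 -0.0125512 ] [6.44849597e+00 1.27860380e+01 8.85016454e+01 4.35985625e-03
 7.86344254e+01 8.44143941e+01]
```

View pics/w5.png

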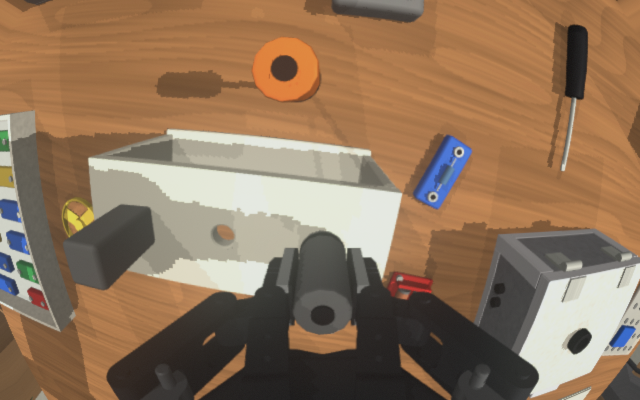

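>>> step_arm:
  plan:
    - {"grip": 1.5, "tx": 0, "ty": 0, "tz": -0.5, "ax": 0, "ay": 0, "az": 0}
    - {"grip": 1.5, "tx": 0, "ty": 0, "tz": -0.7, "ax": 0, "ay": 0, "az": 0}
    - {"grip": 1.5, "tx": 0, "ty": 0, "tz": -1, "ax": 0, "ay": 0, "az": 0}
    - {"grip": 1.5, "tx": 0, "ty": 0, "tz": -1, "ax": 0, "ay": 0, "az": 0}

```text
time: 9.22
tool_pos: [602.5, 119.5, 176.3]
tcp_rot: [-180.0, 0.0, 12.0]
ft_force: [-0.0, -0.8, -1.2]
finger_gap: 25.1
```

>>> step_arm:
  plan:
    - {"grip": 1.5, "tx": 0, "ty": 0, "tz": -1.6, "ax": 0, "ay": 0, "az": 0}
    - {"grip": 1.5, "tx": 0, "ty": 0, "tz": -1.6, "ax": 0, "ay": 0, "az": 0}
    - {"grip": 1.5, "tx": 0, "ty": 0, "tz": -1.6, "ax": 0, "ay": 0, "az": 0}
    - {"grip": 1.5, "tx": 0, "ty": 0, "tz": -1.6, "ax": 0, "ay": 0, "az": 0}
    - {"grip": 1.5, "tx": 0, "ty": 0, "tz": -1.6, "ax": 0, "ay": 0, "az": 0}
    - {"grip": 1.5, "tx": 0, "ty": 0, "tz": -1.6, "ax": 0, "ay": 0, "az": 0}
    - {"grip": 1.5, "tx": 0, "ty": 0, "tz": -1.6, "ax": 0, "ay": 0, "az": 0}
    - {"grip": 1.5, "tx": 0, "ty": 0, "tz": -1.2, "ax": 0, "ay": 0, "az": 0}

```text
time: 9.88
tool_pos: [603.1, 119.6, 302.5]
tcp_rot: [180.0, -0.1, 12.0]
ft_force: [0.4, -0.0, -0.4]
finger_gap: 25.2
```

```bash
python3 - <<'E'
from h import *
st=sense();w=snapshot('wrist');s=snapshot('scene')
save('w6',w);save('s6',s);print(st['tool_pos'],st['tcp_rot'],st['ft_force'])
save('s6c',cv2.resize(s[120:270,310:440],None,fx=4,fy=4,interpolation=cv2.INTER_CUBIC))
E
```

```text
[603.13199655 119.60449397 302.50722583] [ 1.79984676e+02 -1.48023377e-01  1.20250943e+01] [ 0.43015265 -0.00194929 -0.35168858]
```

View pics/w6.png

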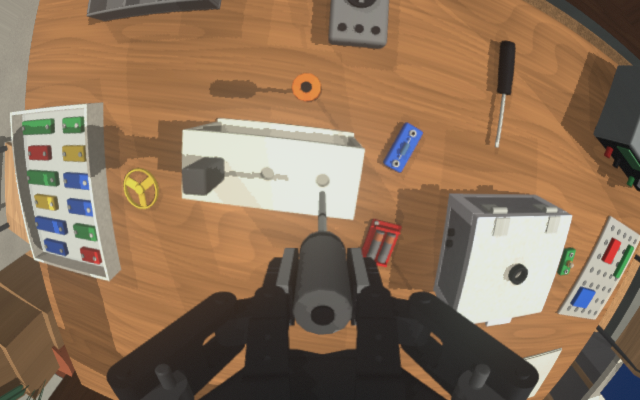

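View pics/s6c.png

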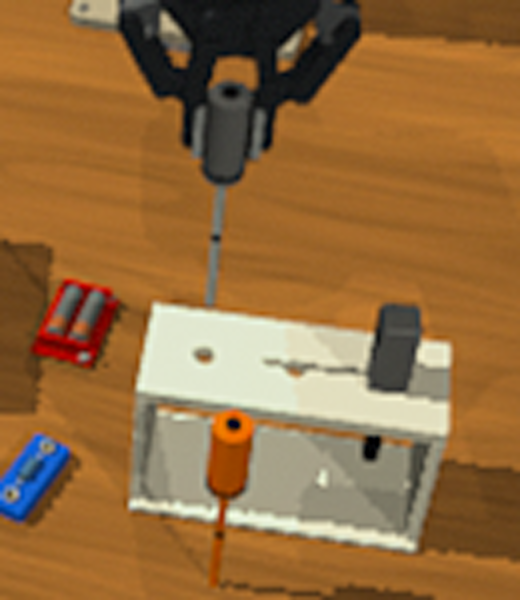

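```bash
python3 - <<'E'
import cv2
w=cv2.imread('pics/w6.png');cv2.imwrite('pics/w6c.png',cv2.resize(w[165:335,270:375],None,fx=3.5,fy=3.5,interpolation=cv2.INTER_CUBIC))
s=cv2.imread('pics/s6.png');cv2.imwrite('pics/s6d.png',cv2.resize(s[135:205,345:385],None,fx=8,fy=8,interpolation=cv2.INTER_CUBIC))
E
```

```text
(no output)
```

View pics/w6c.png

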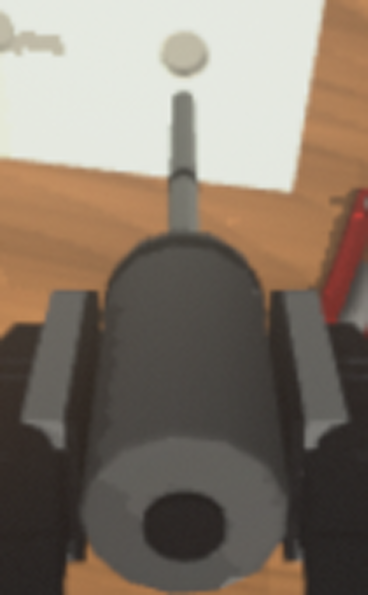

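View pics/s6d.png

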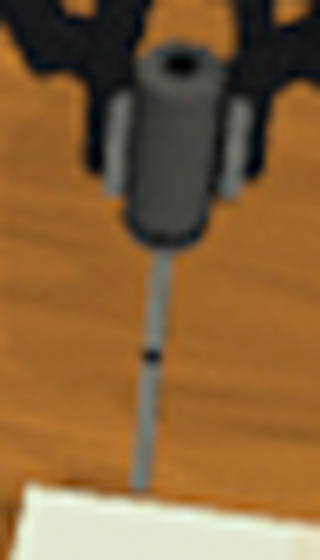

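```bash
cat > t6.py <<'E'
from h import *
np.set_printoptions(precision=1,suppress=True)
st={'tool_pos':np.array([603.1,119.6,302.5]),'tcp_rot':np.array([180,-.1,12.02])}
R=Rn.from_euler('xyz',st['tcp_rot'],degrees=True).as_matrix()
for n,w,s in(('top',(322.6,314.7),(367.5,143.1)),('mark',(322,214.6),(363.9,179.4)),('tip',(321.9,192.1),(362.4,196.3))):
    p,e=tri(ray('wrist',*w,st),ray('scene',*s));print(n,p,e,'tool',R.T@(p-st['tool_pos']))
E
python3 t6.py
```

```text
top [604.  119.2 345.9] [0.84, 0.84] tool [  0.8   0.5 -43.4]
mark [605.2 119.8 234.4] [1.05, 1.05] tool [ 1.9  0.2 68.1]
tip [603.7 119.9 173.1] [0.86, 0.86] tool [  0.4  -0.2 129.4]
```

>>> step_arm:
  plan:
    - {"grip": 1.5, "tx": -0.5, "ty": 1.0, "tz": 0, "ax": 0, "ay": 0, "az": 0}
    - {"grip": 1.5, "tx": -1, "ty": 2, "tz": 0, "ax": 0, "ay": 0, "az": 0}
    - {"grip": 1.5, "tx": -1, "ty": 2, "tz": 0, "ax": 0, "ay": 0, "az": 0}
    - {"grip": 1.5, "tx": -1, "ty": 2, "tz": 0, "ax": 0, "ay": 0, "az": 0}
    - {"grip": 1.5, "tx": -1, "ty": 2, "tz": 0, "ax": 0, "ay": 0, "az": 0}
    - {"grip": 1.5, "tx": -1, "ty": 2, "tz": 0, "ax": 0, "ay": 0, "az": 0}
    - {"grip": 1.5, "tx": -1, "ty": 2, "tz": 0, "ax": 0, "ay": 0, "az": 0}
    - {"grip": 1.5, "tx": -1, "ty": 2, "tz": 0, "ax": 0, "ay": 0, "az": 0}

```text
time: 10.65
tool_pos: [559.2, -44.4, 297.8]
tcp_rot: [-180.0, 0.1, 12.0]
ft_force: [1.0, 1.0, -0.2]
finger_gap: 25.0
```

>>> step_arm:
  plan:
    - {"grip": 1.5, "tx": -1, "ty": 2, "tz": 0, "ax": 0, "ay": 0, "az": 0}
    - {"grip": 1.5, "tx": -1, "ty": 2, "tz": 0, "ax": 0, "ay": 0, "az": 0}
    - {"grip": 1.5, "tx": -1, "ty": 2, "tz": 0, "ax": 0, "ay": 0, "az": 0}
    - {"grip": 1.5, "tx": -1, "ty": 2, "tz": 0, "ax": 0, "ay": 0, "az": 0}
    - {"grip": 1.5, "tx": -1, "ty": 2, "tz": 0, "ax": 0, "ay": 0, "az": 0}
    - {"grip": 1.5, "tx": -1, "ty": 2, "tz": 0, "ax": 0, "ay": 0, "az": 0}
    - {"grip": 1.5, "tx": -0.7, "ty": 1.6, "tz": 0, "ax": 0, "ay": 0, "az": 0}
    - {"grip": 1.5, "tx": -0.3, "ty": 0.6, "tz": 0, "ax": 0, "ay": 0, "az": 0}

```text
time: 11.32
tool_pos: [520.0, -198.7, 297.8]
tcp_rot: [-180.0, 0.1, 11.9]
ft_force: [0.8, 1.0, -0.6]
finger_gap: 25.0
```

>>> step_arm:
  plan:
    - {"grip": 1.5, "tx": 0, "ty": 0, "tz": 0, "ax": 0, "ay": 0, "az": 0}
    - {"grip": 1.5, "tx": 0, "ty": 0, "tz": 0, "ax": 0, "ay": 0, "az": 0}

```text
time: 11.48
tool_pos: [521.2, -196.0, 298.7]
tcp_rot: [-179.9, 0.1, 12.0]
ft_force: [0.1, -0.4, -1.2]
finger_gap: 25.0
```

>>> step_arm:
  plan:
    - {"grip": 1.5, "tx": 0.1, "ty": 0.05, "tz": 0.5, "ax": 0, "ay": 0, "az": 0}
    - {"grip": 1.5, "tx": 0, "ty": 0, "tz": 1, "ax": 0, "ay": 0, "az": 0}
    - {"grip": 1.5, "tx": 0, "ty": 0, "tz": 1, "ax": 0, "ay": 0, "az": 0}
    - {"grip": 1.5, "tx": 0, "ty": 0, "tz": 1, "ax": 0, "ay": 0, "az": 0}
    - {"grip": 1.5, "tx": 0, "ty": 0, "tz": 0.5, "ax": 0, "ay": 0, "az": 0}
    - {"grip": 1.5, "tx": 0, "ty": 0, "tz": 0, "ax": 0, "ay": 0, "az": 0}
    - {"grip": 1.5, "tx": 0, "ty": 0, "tz": 0, "ax": 0, "ay": 0, "az": 0}

```text
time: 12.07
tool_pos: [522.5, -196.2, 258.8]
tcp_rot: [-180.0, 0.1, 12.0]
ft_force: [-0.0, -0.1, -0.0]
finger_gap: 25.1
```

```bash
cat > look.py <<'E'
import sys
from h import *
import pickle
k=sys.argv[1]
st=sense();w=snapshot('wrist');s=snapshot('scene');t=snapshot('top')
save('w'+k,w);save('s'+k,s);save('t'+k,t);pickle.dump(st,open(f'st{k}.pkl','wb'));print(st['time'],st['tool_pos'],st['tcp_rot'],st['ft_force'])
C=cv2.INTER_CUBIC
a=cv2.resize(w[150:300,275:370],None,fx=4,fy=4,interpolation=C)
b=cv2.resize(s[110:190,240:280],None,fx=7.5,fy=7.5,interpolation=C)
save('c'+k,np.hstack([a[:600],b[:600]]))
E
python3 look.py 7
```

```text
12.0667 [ 522.50396997 -196.17994478  258.8471118 ] [-1.79951671e+02  6.10135483e-02  1.20383509e+01] [-0.00360129 -0.08901809 -0.01182609]
```

View pics/c7.png

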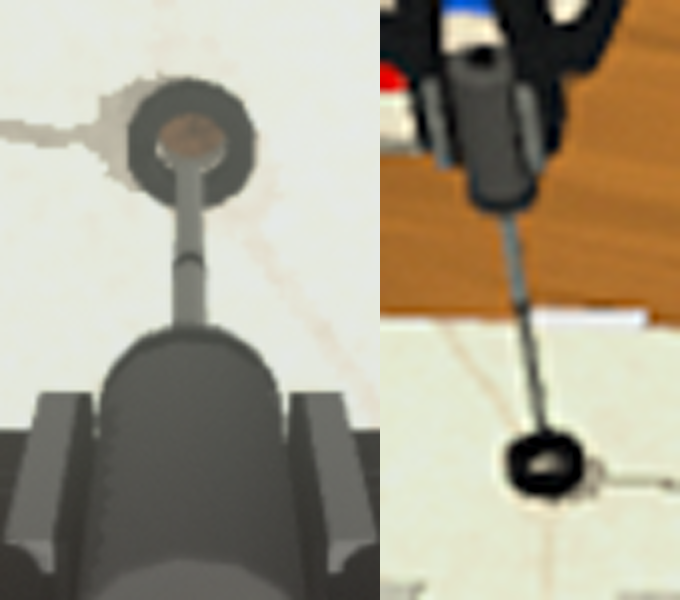

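View pics/t7.png

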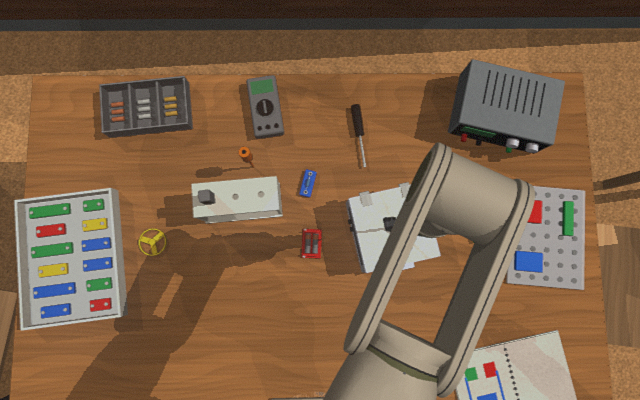

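```bash
python3 - <<'E'
from h import *
import pickle
np.set_printoptions(precision=1,suppress=True)
st=pickle.load(open('st7.pkl','rb'))
R=Rn.from_euler('xyz',st['tcp_rot'],degrees=True).as_matrix()
g=onz('wrist',322.9,186.6,116,st);print('hole',g)
u,v=240+(546-380)/7.5,110+458/7.5;print(onz('scene',u,v,116),tri(ray('wrist',322.9,186.6,st),ray('scene',u,v)))
print('axis at 116 wrist-tool 0.8,0.1', st['tool_pos']+R@np.array([.8,.1,142.8]))
# stem tip/mark via wrist, crop: mark (189,258)
for n,w,s in(('mark',(189,258),(521,308)),('tip',(188,168),(541.5,435))):
    p,e=tri(ray('wrist',275+w[0]/4,150+w[1]/4,st),ray('scene',240+(s[0]-380)/7.5,110+s[1]/7.5));print(n,p,e,R.T@(p-st['tool_pos']))
E
```

```text
hole [ 524.2 -195.6  116. ]
[ 527.4 -193.9  116. ] (array([ 523.1, -196. ,  111.7]), [0.15, 0.15])
axis at 116 wrist-tool 0.8,0.1 [ 523.1 -196.   116. ]
mark [ 524.2 -195.6  189.5] [0.48, 0.48] [ 1.9 -0.2 69.4]
tip [ 521.3 -196.3  122.7] [1.02, 1.02] [ -1.   -0.  136.2]
```

>>> step_arm:
  plan:
    - {"grip": 1.5, "tx": 0.04, "ty": 0, "tz": 0.4, "ax": 0, "ay": 0, "az": 0}
    - {"grip": 1.5, "tx": 0, "ty": 0, "tz": 0.5, "ax": 0, "ay": 0, "az": 0}
    - {"grip": 1.5, "tx": 0, "ty": 0, "tz": 0.5, "ax": 0, "ay": 0, "az": 0}
    - {"grip": 1.5, "tx": 0, "ty": 0, "tz": 0.5, "ax": 0, "ay": 0, "az": 0}
    - {"grip": 1.5, "tx": 0, "ty": 0, "tz": 0.3, "ax": 0, "ay": 0, "az": 0}
    - {"grip": 1.5, "tx": 0, "ty": 0, "tz": 0, "ax": 0, "ay": 0, "az": 0}

```text
time: 12.72
tool_pos: [522.6, -196.2, 236.2]
tcp_rot: [-179.9, 0.1, 12.0]
ft_force: [-0.2, 0.5, -1.2]
finger_gap: 24.8
```

```bash
python3 look.py 8
```

```text
12.7167 [ 522.63758648 -196.15326753  236.18673254] [-1.79927905e+02  9.00037608e-02  1.20228431e+01] [-0.22740558  0.47554844 -1.1687034 ]
```

View pics/c8.png

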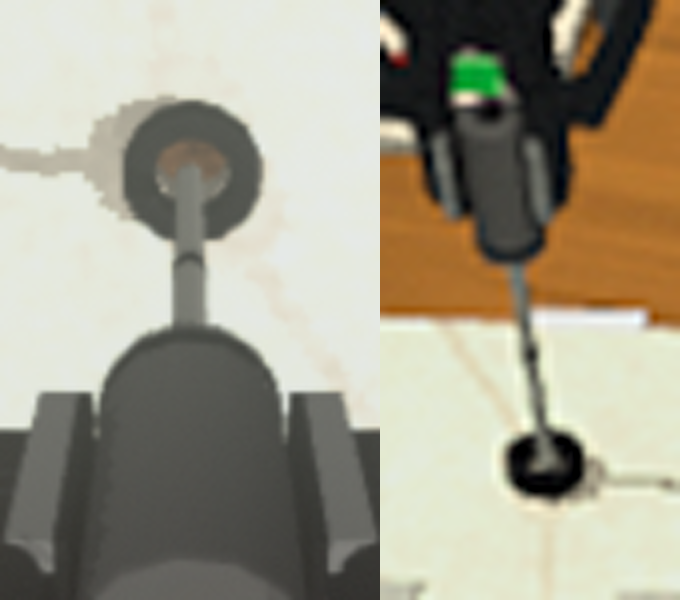

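```bash
python3 - <<'E'
from h import *
import pickle
np.set_printoptions(precision=1,suppress=True)
st=pickle.load(open('st8.pkl','rb'))
R=Rn.from_euler('xyz',st['tcp_rot'],degrees=True).as_matrix()
im=cv2.cvtColor(cv2.imread('pics/w8.png'),cv2.COLOR_BGR2GRAY)
for v in (177,180,184,190,200,206,225): print(v,im[v,300:346:1])
print(im[170:215,314]); print(im[170:215,332])
for y in(240,):
  for x in (193,): print(onz('wrist',275+x/4,150+y/4,116,st))
g=onz('wrist',275+193/4,150+175/4,116,st);print('hole',g,R.T@(g-st['tool_pos']))
# stem lines: mark
print(R.T@(onz('wrist',275+189/4,150+258/4,166,st)-st['tool_pos']))
E
```

```text
177 [230 230 229 227 203 171 167 168 167 167 167 165 159 136 116 101  94  89
  86  85  85  85  84  86  84  85  87  88  90 100 134 172 211 227 230 229
 228 229 230 231 230 231 231 231 231 231]
180 [183 183 183 180 173 169 169 168 167 157 131 100  87  85  85  87  88  88
  88  88  88  88  88  87  89  89  88  88  88  89  88  87  86  93 117 171
 208 223 228 231 231 230 231 231 231 232]
184 [179 180 181 177 175 172 163 142 104  87  87  87  87  87  88  87  87  87
  87  88  91  92  91  91  89  88  88  87  87  87  87  88  88  89  88  89
  91 122 186 228 231 231 231 231 231 231]
190 [181 183 183 182 178 149  95  85  87  86  86  87  88  89 102 109 112 112
 112 111 110 111 113 116 111 109 107 107 109 111 110 101  91  87  86  85
  88  88  91 106 152 214 225 229 231 231]
200 [187 183 184 185 186 173 146 109  89  85  85  85  86  88  85  83  83  85
  93 114 122 124 125 129 131 123 107  91  85  81  82  83  83  84  85  85
  85  91 124 177 221 226 225 225 226 227]
206 [230 230 229 229 229 228 228 227 226 217 198 165 121  91  85  84  84  86
  93 114 123 124 124 127 131 121 101  85  83  83  83  86  96 118 152 190
 218 227 227 227 227 225 223 222 222 224]
225 [230 230 230 230 230 230 229 230 228 229 229 230 231 231 230 231 230 218
 151 125 122 122 122 124 128 138 186 220 230 230 230 231 230 230 230 231
 231 230 230 231 230 229 226 224 224 226]
[226 225 225 214 188 167 148 116  91  85  85  87  88  87  88  87  87  88
  92  95 102 108 109 112 126 119  98  92  84  85  85  86  86  85  84  83
  85  92 125 194 223 230 231 231 231]
[228 227 225 226 227 230 229 211 161 104  86  87  89  88  88  87  87  86
  87  89  91  93 102 105 100  92  85  82  81  84  83  83  84  84  84  85
  96 134 190 215 220 221 222 224 226]
[ 509.1 -199.1  116. ]
hole [ 524.2 -195.9  116. ] [  1.8   0.2 120.2]
[ 1.3 -0.6 70.2]
```

>>> step_arm:
  plan:
    - {"grip": 1.5, "tx": 0.06, "ty": 0.03, "tz": 0.4, "ax": 0, "ay": 0, "az": 0}
    - {"grip": 1.5, "tx": 0, "ty": 0, "tz": 0.6, "ax": 0, "ay": 0, "az": 0}
    - {"grip": 1.5, "tx": 0, "ty": 0, "tz": 0.6, "ax": 0, "ay": 0, "az": 0}
    - {"grip": 1.5, "tx": 0, "ty": 0, "tz": 0.6, "ax": 0, "ay": 0, "az": 0}
    - {"grip": 1.5, "tx": 0, "ty": 0, "tz": 0.6, "ax": 0, "ay": 0, "az": 0}
    - {"grip": 1.5, "tx": 0, "ty": 0, "tz": 0.6, "ax": 0, "ay": 0, "az": 0}
    - {"grip": 1.5, "tx": 0, "ty": 0, "tz": 0.4, "ax": 0, "ay": 0, "az": 0}
    - {"grip": 1.5, "tx": 0, "ty": 0, "tz": 0, "ax": 0, "ay": 0, "az": 0}

```text
time: 13.53
tool_pos: [523.2, -196.3, 198.0]
tcp_rot: [-179.9, 0.1, 12.0]
ft_force: [-0.2, 0.4, -0.1]
finger_gap: 24.9
```

```bash
python3 look.py 9
```

```text
13.5333 [ 523.18409736 -196.26447094  198.01348584] [-1.79923478e+02  9.75054469e-02  1.20265312e+01] [-0.19233033  0.44215563 -0.10222774]
```

View pics/c9.png

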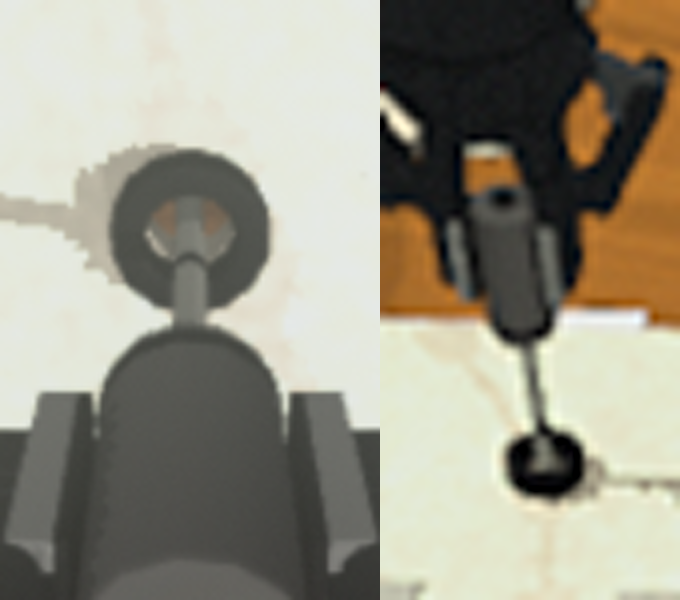

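>>> step_arm:
  plan:
    - {"grip": 1.5, "tx": 0, "ty": 0, "tz": 0.4, "ax": 0, "ay": 0, "az": 0}
    - {"grip": 1.5, "tx": 0, "ty": 0, "tz": 0.4, "ax": 0, "ay": 0, "az": 0}
    - {"grip": 1.5, "tx": 0, "ty": 0, "tz": 0.3, "ax": 0, "ay": 0, "az": 0}
    - {"grip": 1.5, "tx": 0, "ty": 0, "tz": 0.15, "ax": 0, "ay": 0, "az": 0}
    - {"grip": 1.5, "tx": 0, "ty": 0, "tz": 0, "ax": 0, "ay": 0, "az": 0}
    - {"grip": 1.5, "tx": 0, "ty": 0, "tz": 0, "ax": 0, "ay": 0, "az": 0}
    - {"grip": 1.5, "tx": 0, "ty": 0, "tz": 0, "ax": 0, "ay": 0, "az": 0}

```text
time: 14.27
tool_pos: [523.9, -196.6, 187.2]
tcp_rot: [180.0, -0.0, 12.0]
ft_force: [-1.1, -0.5, -0.2]
finger_gap: 25.0
```

```bash
python3 look.py 10; python3 - <<'E'
from h import *
w=cv2.imread('pics/w10.png');cv2.imwrite('pics/w10z.png',cv2.resize(w[180:240,290:355],None,fx=9,fy=9,interpolation=cv2.INTER_CUBIC))
import pickle
np.set_printoptions(precision=1,suppress=True)
im=cv2.cvtColor(w,cv2.COLOR_BGR2GRAY);print(im[190:236,322]);print(im[190:236,320])
for v in(196,200,205,210,216,222):print(v,im[v,298:350])
E
```

```text
14.2667 [ 523.93820956 -196.60240689  187.22199709] [ 1.79993670e+02 -9.34207450e-03  1.20279532e+01] [-1.12575043 -0.54987576 -0.1560342 ]
[227 214 120  86  81  82  81  85  85  84  84  83  83  84  94 104 108 108
 109 113 119 121 112  87  82 106 120 122 122 121 121 120 120 120 121 120
 119 119 119 116 106  93  79  72  72  76]
[227 214 132  92  83  81  83  85  85  84  83  83  83  83  91 100 106 106
 106 107 112 118 115 101  84  91 108 118 121 120 120 120 119 119 119 119
 119 118 119 116 108  94  80  72  73  80]
196 [183 174 166 165 166 166 166 166 166 163 151 124  99  85  82  81  81  81
  81  81  82  82  83  82  81  82  82  82  81  82  81  81  82  86 104 138
 182 216 225 227 226 226 226 230 230 230 230 231 231 231 231 231]
200 [178 174 169 169 169 165 141 108  85  80  81  80  82  84  85  84  85  84
  84  84  83  82  83  83  84  84  84  85  84  84  85  85  86  86  85  84
  83  82  86 112 157 205 229 231 231 231 231 231 230 230 231 230]
205 [178 176 171 155 118  90  82  82  81  83  82  84  83  84  82  84  83  88
  94  98  97  98 100 102 104 100  98  95  91  89  85  83  82  84  84  84
  83  84  85  86  87  93 123 184 221 230 231 231 231 230 230 231]
210 [182 178 155 100  81  79  81  81  82  82  82  83  84  94 106 105 107 109
 111 109 105 106 112 117 119 121 121 111 110 110 110 107 108 104  95  82
  81  82  83  83  83  84  86  98 170 212 223 226 230 231 231 231]
216 [184 183 159 100  80  79  78  78  78  76  76  79  97 120 136 136 124 117
 116 108  92 103 108 115 120 116 113 100 104 114 116 117 115 107  92  79
  77  79  80  81  81  81  81  96 161 209 226 229 230 230 231 231]
222 [185 185 184 170 118  88  79  78  79  79  80  80  81  79  74  73  74  75
  79  86  99 115 119 120 120 124 128 127 107  83  75  73  74  74  76  78
  78  79  78  79  79  86 114 182 216 225 225 225 225 225 226 229]
```

View pics/w10z.png

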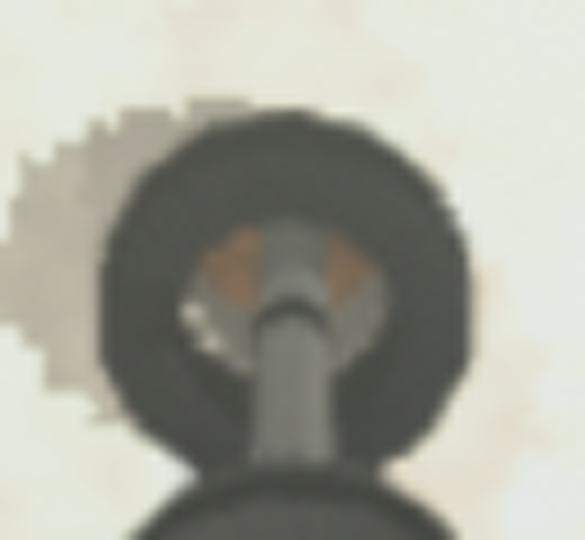

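View pics/c10.png

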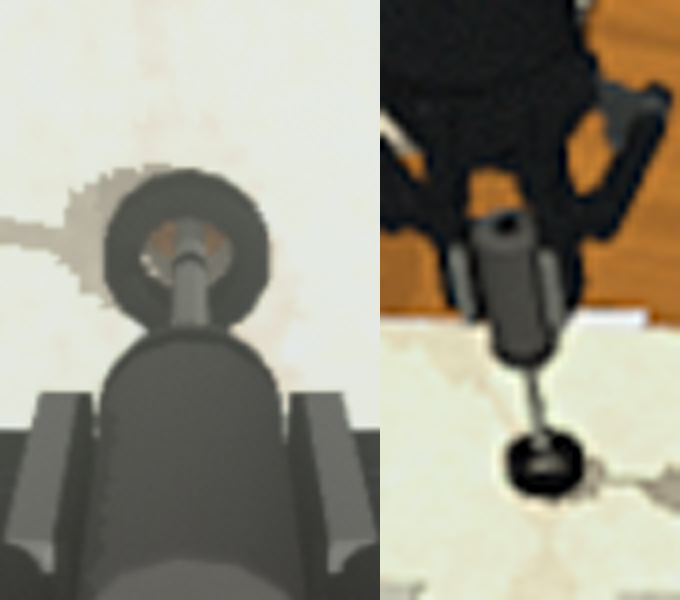

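```bash
python3 - <<'E'
from h import *
import pickle
np.set_printoptions(precision=2,suppress=True)
for k,mv in(('7',214.6),('8',214.6),('9',215.3),('10',213.6)):
    st=pickle.load(open(f'st{k}.pkl','rb'));im=cv2.cvtColor(cv2.imread(f'pics/w{k}.png'),cv2.COLOR_BGR2GRAY)
    col=im[205:224,320:324].mean(1);i=int(col.argmin());wt=np.clip(col[max(0,i-2):i+3].max()-col[i-2:i+3],0,None);mv=205+(wt*np.arange(i-2,i+3)).sum()/wt.sum()
    o,d=ray('wrist',322,mv,st);R=Rn.from_euler('xyz',st['tcp_rot'],degrees=True).as_matrix()
    o=R.T@(o-st['tool_pos']);d=R.T@d
    for x in(3.8,4.5):
        t=(x-o[0])/d[0];print(k,mv,x,(o+t*d),end=' ')
    print()
st=pickle.load(open('st10.pkl','rb'))
for v in(212.5,213.5,214.5):print(v,onz('wrist',321.4,v,116,st))
E
```

```text
7 213.88432835820896 3.8 [ 3.8  -0.79 65.05] 7 213.88432835820896 4.5 [ 4.5  -0.78 63.22] 
8 213.82918149466192 3.8 [ 3.8  -0.79 65.16] 8 213.82918149466192 4.5 [ 4.5  -0.78 63.33] 
9 213.86524822695034 3.8 [ 3.8  -0.79 65.08] 9 213.86524822695034 4.5 [ 4.5  -0.78 63.26] 
10 213.85614035087718 3.8 [ 3.8  -0.79 65.1 ] 10 213.85614035087718 4.5 [ 4.5  -0.78 63.28] 
212.5 [ 526.16 -194.86  116.  ]
213.5 [ 525.38 -195.03  116.  ]
214.5 [ 524.61 -195.19  116.  ]
```

```bash
python3 - <<'E'
from h import *
st={'tool_pos':np.zeros(3),'tcp_rot':np.zeros(3)}
for n,u,v,z,off in(('top',322.6,314.7,-40.6,0),('mark',322,213.86,69.4,3),('tipaxis',321.9,192.1,129.4,0)):
    for dz in(-3,0):
        p=onz('wrist',u,v,z+dz,st);print(n,dz,p-[off,0,0])
E
```

```text
top -3 [  1.29608243  -0.28300651 -43.6       ]
top 0 [ -1.19150403  -0.28362397 -40.6       ]
mark -3 [ 0.29878409 -0.79250114 66.4       ]
mark 0 [-0.85341187 -0.8000933  69.4       ]
tipaxis -3 [  1.43885469  -1.03083328 126.4       ]
tipaxis 0 [  0.52255285  -1.03938854 129.4       ]
```

>>> step_arm:
  plan:
    - {"grip": 1.5, "tx": 0, "ty": -0.04, "tz": 0.18, "ax": 0, "ay": 0, "az": 0}
    - {"grip": 1.5, "tx": 0, "ty": 0, "tz": 0, "ax": 0, "ay": 0, "az": 0}
    - {"grip": 1.5, "tx": 0, "ty": 0, "tz": 0, "ax": 0, "ay": 0, "az": 0}

```text
time: 14.67
tool_pos: [523.7, -196.2, 185.1]
tcp_rot: [-180.0, 0.0, 12.0]
ft_force: [0.6, -0.3, -0.5]
finger_gap: 25.3
```

```bash
python3 look.py 11; python3 - <<'E'
from h import *
w=cv2.imread('pics/w11.png');s=cv2.imread('pics/s11.png')
a=cv2.resize(w[180:240,290:350],None,fx=7,fy=7,interpolation=cv2.INTER_CUBIC)
b=cv2.resize(s[150:185,245:280],None,fx=12,fy=12,interpolation=cv2.INTER_CUBIC)
cv2.imwrite('pics/z11.png',np.hstack([a,b]))
E
```

```text
14.6667 [ 523.65885499 -196.15571759  185.12702779] [-1.79991576e+02  1.37675461e-02  1.20272089e+01] [ 0.61630078 -0.3147064  -0.45296449]
```

View pics/z11.png

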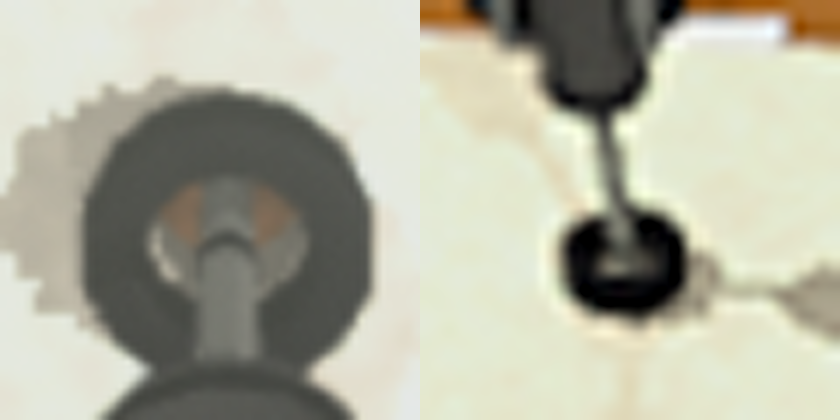

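>>> step_arm:
  plan:
    - {"grip": 1.5, "tx": 0.06, "ty": 0, "tz": 0, "ax": 0, "ay": 0, "az": 0}
    - {"grip": 1.5, "tx": 0, "ty": 0, "tz": 0, "ax": 0, "ay": 0, "az": 0}
    - {"grip": 1.5, "tx": 0, "ty": 0, "tz": 0, "ax": 0, "ay": 0, "az": 0}
    - {"grip": 1.5, "tx": 0, "ty": 0, "tz": 0, "ax": 0, "ay": 0, "az": 0}
    - {"grip": 1.5, "tx": 0, "ty": 0, "tz": 0, "ax": 0, "ay": 0, "az": 0}
    - {"grip": 1.5, "tx": 0, "ty": 0, "tz": 0, "ax": 0, "ay": 0, "az": 0}

```text
time: 15.32
tool_pos: [524.4, -196.1, 185.3]
tcp_rot: [180.0, 0.0, 12.0]
ft_force: [0.6, -0.1, -1.0]
finger_gap: 25.0
```

```bash
python3 look.py 12; python3 - <<'E'
from h import *
w=cv2.imread('pics/w12.png');t=cv2.imread('pics/t12.png')
a=cv2.resize(w[180:240,290:350],(400,400),interpolation=cv2.INTER_CUBIC)
cv2.imwrite('pics/z12.png',np.hstack([a,t[:400,140:540]]))
print(sense()['qd'].round(2))
E
```

```text
15.3167 [ 524.35691262 -196.09028586  185.28843284] [1.79999450e+02 1.81923533e-04 1.20265483e+01] [ 0.63428151 -0.09345297 -0.9632895 ]
[-0.01  0.03 -0.05 -0.02  0.01  0.02]
```

View pics/z12.png

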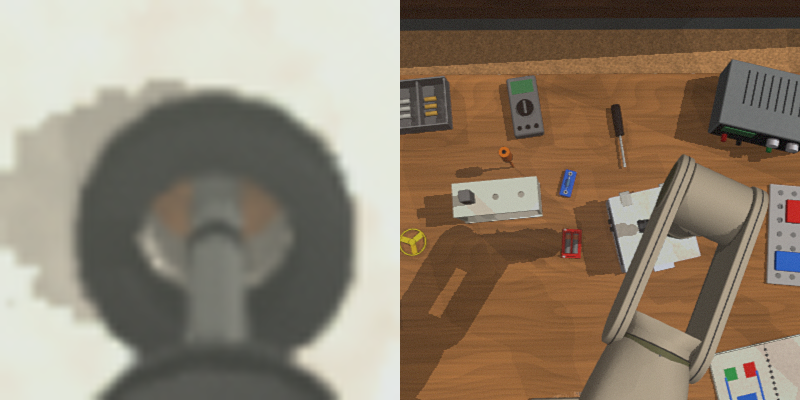

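The stem stands at (216,230) in the middle of the hole, which spans 140 to 292 across. The lid is shut, everything else is where it was, and the arm is still.

```bash
python3 -c "
from bench import *
print(hand_in())"
```

```text
the job is handed in; nothing more can be done
None
```

I lowered the lid until it was shut, then took the round grey probe from the rack and lowered it upright through the guide hole. The job was handed in at about 15.5 s with the probe still held there.

- **Lid:** I pushed it down slowly with closed fingertips, using about 1–3 N. The fingertips ended on the lid at 104.0 mm, where the force rose to 9.6 N, so it was resting on the rim. Later pictures showed it still shut.
- **Immersion mark:** it works out at 115.9 mm, against 116 mm for the collar top. That comes from how the probe sat in the rack when I gripped it. I could not see the mark against the collar in the scene camera.
- **Centring:** sideways, the stem was within about 0.5 mm of the hole's centre. Towards and away from the robot the checks disagreed: the wrist picture put it about 1 mm towards the robot, and the arm's position reading slightly the other way. I moved it 0.6 mm as a compromise, leaving about 1 mm of doubt against 6 mm of clearance.
- **Contact and stillness:** readings during insertion stayed within about 1.2 N, so I saw no sign of the probe touching the box. The probe did not slip in the grip, and the arm was still and vertical at the end.
- **Everything else:** nothing else on the table had visibly moved in the last overhead picture, though the arm hid part of that view.

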